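# Draw a thin tile over the tray's edge and load it in the decorating jig

## Task

With a light fingertip, draw the thin blue tile along the wooden tray until about a third of it stands out over the tray's open edge, then take it there by its two long sides and lift it off. Lay it flat between the lips of the green jig and push it home against the jig's stop, then let go. The tile is brittle: never press it on tray or jig with more than about 20 N, do not drop it, and leave the other things on the bench where they are.

Things in the scene. Friction and masses are not known exactly. Their poses are not given: they have to be found in the camera images.
- tile_center (a point): centre (half-way up) of the thin brittle blue border tile with two white stripes: 130 mm long (x), 50 mm wide (y), 3 mm thick, about 50 g, both ends alike. It starts flat on the tray, along the tray's x, too closed in by the lips to be taken there; a fingertip pressing on it with 3 to 8 N drags it. Over about 20 N on tray or jig cracks it; a 20 to 40 N squeeze on its long sides is safe
- tray: fixed pale wooden raised tray on height-set feet; origin 50 mm below the middle of its bed, which is level, 44 to 56 mm above the table, 210 mm long (x from -105 to +105 mm) and 60 mm wide between side lips 8 mm thick that rise 6 mm above it. A stop as high as the lips closes its -x end; the +x end is open, a plain edge with free room beyond it
- tray_edge (a point): middle of the top of the tray's open edge (bed height, 105 mm along +x from the tray's origin). Tray, tile and jig are rigid: a fingertip one millimetre too low on the tile presses too hard, one a little too high does not drag it
- jig: fixed green decorating jig on height-set feet; origin 50 mm below the middle of its bed, which is level, 44 to 56 mm above the table, 90 mm long (x from -45 to +45 mm) and 62 mm wide between side lips 8 mm thick that rise 6 mm above it. A stop 12 mm high closes its -x end, its face at x = -45 mm; the +x end is open, and a tile lying home against the stop sticks out 40 mm beyond it
- jig_stop (a point): foot of the jig's stop face, on the middle line at bed height (45 mm along -x from the jig's origin)
- spool_center (a point): centre of a loose white thread spool with red thread, 31 mm across, 38 mm tall, standing between tray and jig; bystander
- ink: loose amber ink jar with black cap, 32 mm across, 60 mm tall, standing between tray and jig, origin under its foot; bystander
- spool2_center (a point): centre of a loose spool with blue thread, 31 mm across, 38 mm tall, towards the far side; bystander
- beads: loose jar of orange beads, 72 mm across, 75 mm tall, origin under its foot, towards the far side; bystander
- cup: loose white mug, 72 mm across, 80 mm tall, origin under its foot, at the left; bystander
- brush: loose brush lying on the table at the right, origin under it; bystander
Things that resemble listed ones, but are neither listed nor needed, are in the scene too. Of the things shaped like the part that bears tile_center, the blue one is meant.

How it is judged:
By the outcome, as a careful person would: the job done as asked, in the order asked, and still so for the second after the job is handed in, with the robot touching nothing.
It also fails if it takes over 72 s, if anything falls off the work surface, if the arm or the gripper's body presses on something with over 40 N, if the wrist force passes 120 N, or if a joint passes its speed limit or range.

## Robot

A 6-joint arm with a two-finger parallel gripper is mounted at the origin on the work surface. World frame = base frame: x ahead of the robot, y to its left, z up, the work surface at z = 0. Lengths are in m, angles in degrees, forces in N, time in s.
With the tool pointing down it reaches from about 0.4 to 0.825 m from the base axis. Payload 7 kg.
Tool frame: the origin (TCP) lies midway between the tips of the shut fingers; the grasp point (between the pads) lies r.pinch_z behind it (r.pinch_z is the distance from the TCP to the grasp point, in m); z points along the fingers, y is the line along which they close (so a half turn about z gives the same grasp; the last joint's range is limited). The gripper opens to 88 mm and grips with 3 to 60 N. Pads are 19 mm wide; open, the fingers measure 130 mm over their backs; the gripper's body (78 mm by 193 mm) begins 47 mm behind the grasp point.
Start: joints at [-50.128, 20.546, 0.682, 0, -70.136, -16.507], TCP at [0.268, -0.62, 0.227] pointing down, gripper open.
Joint ranges: [-176.03, 176.03], [-82.01, 121.73], [-58.28, 71.71], [-173.87, 95.51], [-174.79, -0.11], [-173.66, 173.66]. Speed limits (degrees/s): [136.94, 136.94, 172.46, 180, 180, 180].

## Interface

Orientations are given as [roll, pitch, yaw] about the fixed x, y, z axes, in that order (R = Rz(yaw) Ry(pitch) Rx(roll)).
In Python, from plant import r, optics, job gives the robot as it stands.
- The arm moves only by the shell command python3 -m crank 'ROWS' [FORCE]. ROWS is JSON, a list of rows, each an object with "xyz": the shift along the tool's x, y, z in units of 30 mm (1.0 is 30 mm), a list of three; "delta_rot": the turn, a rotation vector about the tool's x, y, z in degrees, a list of three; "claw": the closure, from 0 (fully open) to 1 (shut). A call has 1 to 20 rows; each row is the pose to reach, as a shift and turn from the pose commanded when the call began, along the tool's axes at that moment; what a row does not reach only later rows make up. A row lasts 1/8 s, in which the tool goes at most 62.5 mm and 10.7 degrees, less where a joint would pass 70% of its speed; a pose out of reach is approached as far as the arm can. A call with a gripper value outside its range is refused whole. The fingers move at their own pace and stop on an object; FORCE is the grip in N (left out, the last holds). Time passes only in rows, so rows that repeat a pose let the fingers close. It gives the time, the measured TCP pose, the force, the opening and the grip force at its end, in the units of the state.
- r.get_state(): the state, without advancing time (a new reading comes with each control period).
- optics.capture(name): name is "scene" or "side" or "wrist"; returns a dict with "img" (384x512x3 uint8, blue, green, red), "fovy" (degrees; the focal length in pixels is half the picture's height over the tangent of half this angle, whatever the lens; pixels are square), "cx", "cy" (the principal point, pixels), "eye" and "rotation" of the camera in the world; the wrist camera has in their place "hand_eye" (4x4, takes a point from camera to tool coordinates, whose origin is the TCP and whose axes are the flange's). Camera axes: x right, y up, looking along -z (the intrinsics and any distortion apply to the point x, -y, -z); pixel columns grow to the right and rows downward; lengths in m; the calibration is good to about 2 mm. The wrist camera is an equidistant fisheye: a pixel r from the principal point sees the ray r / f radians off the axis. A picture is of the moment at which its call begins: read the wrist's pose just before it. There is no depth.
- job.close_job(): hands the job in; it is judged then, once.
The state is a dict: "time_s": time; "joints": joint angles; "qd": joint speeds; "joint_torque": joint torques, N m; "tcp_pos": TCP position; "eef_rot": TCP orientation; "contact_force": force on the tool from outside, world axes, zero at the start; "moment": the same for the moment, N m; "gripper_width": finger opening in m; "gripper_force": force on a finger pad.
Only numpy, scipy, OpenCV 4.12 (cv2) and the standard library are available. Lean on these libraries where they do the work, as an engineer would, in place of code of your own. Each camera call takes 0.05 s, during which the arm holds its last target. There are 200 camera calls.

## Working session

There is one attempt and no reset: what is moved stays moved. The work goes in short steps, Python scripts to look and compute and a shell command to move; the robot and the scene stay as the last step left them, time stands still between calls to the robot, and variables do not carry over. Pictures are saved under pics/ and viewed, at most 10 in all, crops included, and the job is handed in when it is done.

```bash
ls; mkdir -p pics
python3 - <<'E'
from plant import r,optics,job
import cv2,numpy as np
print(r.get_state(), r.pinch_z)
for n in ("scene","side"):
    c=optics.capture(n); cv2.imwrite(f"pics/{n}0.png",c["img"]); print({k:v for k,v in c.items() if k!="img"})
a=cv2.imread("pics/scene0.png");b=cv2.imread("pics/side0.png")
cv2.imwrite("pics/s0.png",cv2.resize(a,(800,600)));cv2.imwrite("pics/d0.png",cv2.resize(b,(800,600)))
E
```

```text
pics
{'time_s': 0.0, 'joints': array([-5.01258379e+01,  2.05911383e+01,  6.33822552e-01, -1.99720814e-02,
       -7.01352970e+01, -1.65069174e+01]), 'qd': array([ 0.02811721,  0.0406687 ,  0.02508095, -0.02180887, -0.00895929,
        0.00618308]), 'joint_torque': array([-1.67032135e-04, -5.82702613e+01,  2.93050861e+01,  6.99724317e+00,
        6.79077086e-03, -1.48189620e-04]), 'tcp_pos': array([ 0.26750323, -0.61920189,  0.22562687]), 'eef_rot': array([ 1.79905869e+02, -8.31549086e-03, -1.56639550e+02]), 'contact_force': array([ 0.20257621,  0.76636666, -0.74099014]), 'moment': array([ 0.03760923, -0.05850584, -0.03323065]), 'gripper_force': 0.0, 'gripper_width': 0.08771492956871503} 0.0188
{'fovy': 53.45880204267963, 'cx': 256.95373496435246, 'cy': 191.7193154765847, 'eye': array([ 0.90739716, -0.44273562,  0.99659399]), 'rotation': array([31.32327057,  0.26889381, 38.62734996])}
{'fovy': 47.14461681417325, 'cx': 257.11257458503013, 'cy': 193.60641289749358, 'eye': array([-0.0106663 ,  0.58740845,  1.03106435]), 'rotation': array([  40.98702865,   -1.06433198, -136.06095229])}
```

View pics/s0.png

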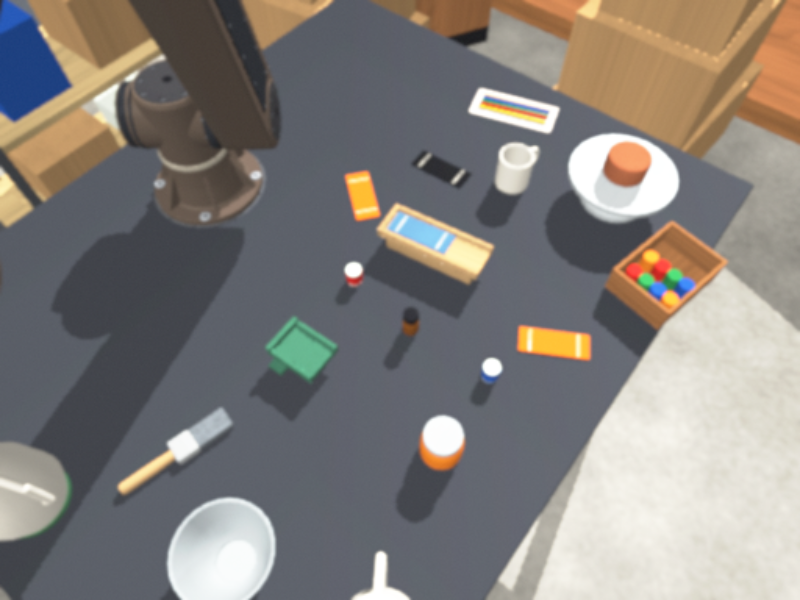

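View pics/d0.png

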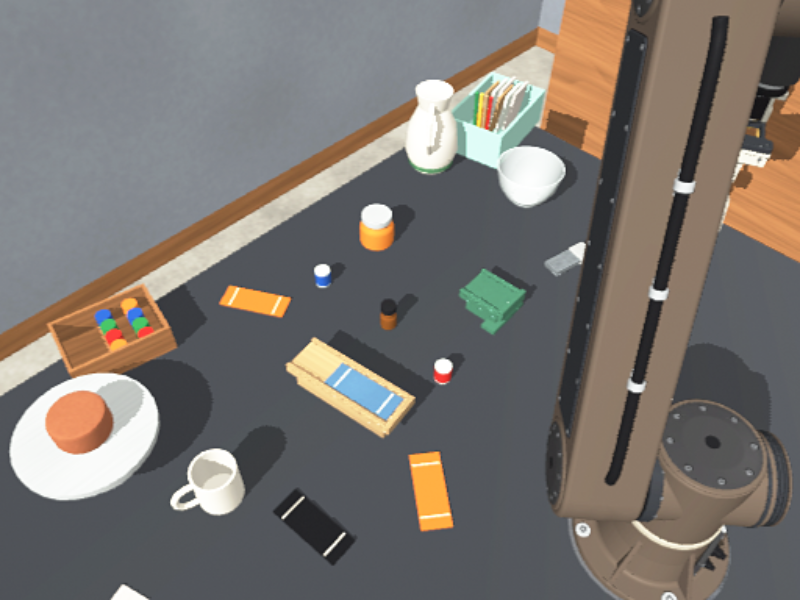

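Blue tile lies at scene (421,233) and side (363,390), in the tray. The lookalikes are two orange tiles and a black one, lying on the table, so the blue one in the tray is meant. Jig is at scene (301,350).

```bash
cat > h.py <<'E'
import numpy as np,cv2
from scipy.spatial.transform import Rotation as Ro
def rays(c,px,T=None):
    px=np.atleast_2d(np.array(px,float)); f=192/np.tan(np.radians(c["fovy"]/2))
    u=(px-[c["cx"],c["cy"]])/f
    if T is None:
        d=np.c_[u[:,0],-u[:,1],-np.ones(len(u))]
        return np.array(c["eye"]),Ro.from_euler("xyz",c["rotation"],degrees=True).apply(d)
    th=np.linalg.norm(u,axis=1); s=np.sinc(th/np.pi)
    d=np.c_[u[:,0]*s,-u[:,1]*s,-np.cos(th)]
    M=T@np.array(c["hand_eye"]); return M[:3,3],d@M[:3,:3].T
def tool(s):
    T=np.eye(4);T[:3,:3]=Ro.from_euler("xyz",s["eef_rot"],degrees=True).as_matrix();T[:3,3]=s["tcp_pos"];return T
def plane(e,d,z): return e+d*((z-e[2])/d[:,2])[:,None]
def tri(e1,d1,e2,d2):
    out=[]
    for a,b in zip(d1,d2):
        t=np.linalg.lstsq(np.c_[a,-b],e2-e1,rcond=None)[0]
        p,q=e1+a*t[0],e2+b*t[1]; out.append([*((p+q)/2),np.linalg.norm(p-q)])
    return np.array(out)
def mask(img,lo,hi):
    m=cv2.inRange(cv2.cvtColor(img,cv2.COLOR_BGR2HSV),lo,hi)
    return cv2.morphologyEx(m,cv2.MORPH_CLOSE,np.ones((7,7),np.uint8))
def blob(m,near=None):
    cs=[c for c in cv2.findContours(m,cv2.RETR_EXTERNAL,cv2.CHAIN_APPROX_NONE)[0] if cv2.contourArea(c)>150]
    if near is not None: return min(cs,key=lambda c:np.linalg.norm(c[:,0].mean(0)-near))
    return max(cs,key=cv2.contourArea)
BLUE=((98,90,60),(118,255,255)); GREEN=((65,70,30),(90,255,255)); WOOD=((8,40,90),(28,200,255))
E
python3 - <<'E'
from h import *
from plant import r,optics
C={n:optics.capture(n) for n in("scene","side")}
N={"scene":[(270,149),(192,224)],"side":[(233,249),(315,190)]}
res={}
for n,c in C.items():
    k=blob(mask(c["img"],*BLUE),N[n][0]); m=k[:,0].mean(0)
    q=cv2.minAreaRect(k); M=cv2.moments(k); ct=(M['m10']/M['m00'],M['m01']/M['m00'])
    p=cv2.approxPolyDP(k,4,True)[:,0]
    res[n]=ct; print(n,"tile",ct,q,p.tolist())
    g=blob(mask(c["img"],*GREEN),N[n][1]); print("jig",cv2.approxPolyDP(g,3,True)[:,0].tolist())
    for z in(.05,.06): 
        print(z,plane(*rays(c,p),z)[:,:2].round(4).tolist(), plane(*rays(c,[ct]),z).round(4))
print(tri(*rays(C["scene"],[res["scene"]]),*rays(C["side"],[res["side"]])))
ims=[]
for n,(x,y) in (("scene",(192,224)),("side",(315,193)),("scene",(277,157)),("side",(225,245))):
    ims.append(cv2.resize(C[n]["img"][y-36:y+36,x-48:x+48],(400,300),interpolation=cv2.INTER_CUBIC))
cv2.imwrite("pics/crop1.png",np.vstack([np.hstack(ims[:2]),np.hstack(ims[2:])]))
E
```

```text
scene tile (269.28933333333333, 148.396) ((269.3350830078125, 148.3711395263672), (38.887760162353516, 11.77801513671875), 23.96249008178711) [[250, 144], [281, 160], [289, 152], [257, 137]]
jig [[188, 202], [170, 221], [172, 234], [198, 244], [215, 221]]
0.05 [[0.4175, 0.1282], [0.531, 0.1391], [0.5321, 0.179], [0.4171, 0.164]] [[0.4756 0.1522 0.05  ]]
0.06 [[0.4226, 0.1222], [0.535, 0.1329], [0.5361, 0.1725], [0.4223, 0.1576]] [[0.4802 0.1459 0.06  ]]
side tile (232.48212143028556, 250.0441564674826) ((232.2794189453125, 249.8676300048828), (47.67660903930664, 16.63536262512207), 30.963754653930664) [[208, 244], [245, 267], [257, 255], [219, 233]]
jig [[308, 172], [294, 189], [308, 203], [308, 209], [316, 213], [334, 194], [336, 186]]
0.05 [[0.537, 0.1825], [0.416, 0.1634], [0.4193, 0.1153], [0.5427, 0.1372]] [[0.4765 0.1499 0.05  ]]
0.06 [[0.5314, 0.1867], [0.4116, 0.1677], [0.415, 0.1201], [0.537, 0.1418]] [[0.4715 0.1543 0.06  ]]
[[0.47602736 0.15086323 0.05156742 0.00090236]]
```

View pics/crop1.png

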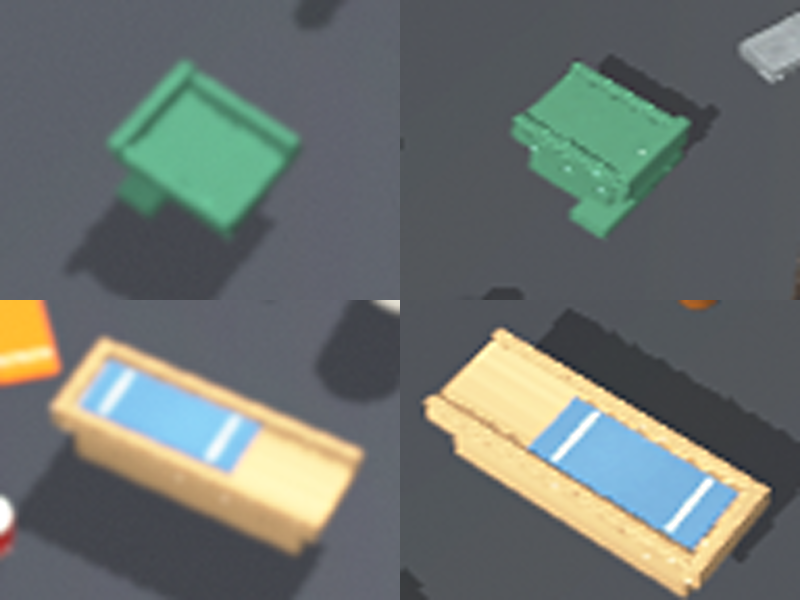

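Crop confirms it: the blue tile lies in the tray, against the closed end at upper left in the scene view, and the tray's open edge is at lower right. The jig's stop is its upper-left wall in the scene view, with the open end at lower right, so both +x directions are roughly world +x. Next I'll look from the wrist above the jig and then the tray.

```bash
cat >> h.py <<'E'
def shift(s,xyz,yaw):
    T=tool(s); R=Ro.from_euler("xyz",[180,0,yaw],degrees=True)
    R0=Ro.from_matrix(T[:3,:3])
    return ((R0.inv().apply(np.array(xyz)-T[:3,3]))/.03).round(3).tolist(),(R0.inv()*R).as_rotvec(degrees=True).round(2).tolist()
E
python3 - <<'E'
from h import *
from plant import r,optics
s=r.get_state();c=optics.capture("wrist");print({k:v for k,v in c.items() if k!="img"})
C=optics.capture("scene")
p=np.array([(192-48+110*.24,224-36+145*.24),(144+185*.24,188+65*.24),(144+300*.24,188+145*.24),(144+232*.24,188+230*.24)])
print(plane(*rays(C,p),.06).round(3))
for t in ((.48,-.15,.25),(.50,.1,.25)):print(shift(s,t,-172),shift(s,t,8))
E
```

```text
{'fovy': 65.70646984690485, 'cx': 253.5790080678848, 'cy': 188.21908329045755, 'hand_eye': array([[-5.29485719e-04,  9.51250397e-01,  3.08419197e-01,
         8.32093800e-02],
       [ 9.99999769e-01,  3.72041119e-04,  5.69294440e-04,
        -5.33775124e-04],
       [ 4.26796939e-04,  3.08419427e-01, -9.51250374e-01,
        -1.57626653e-01],
       [ 0.00000000e+00,  0.00000000e+00,  0.00000000e+00,
         1.00000000e+00]])}
[[ 0.425 -0.226  0.06 ]
 [ 0.421 -0.151  0.06 ]
 [ 0.523 -0.148  0.06 ]
 [ 0.529 -0.22   0.06 ]]
([-12.705, 11.557, -0.79], [0.06, -0.01, 15.36]) ([-12.705, 11.557, -0.79], [0.02, 0.08, -164.64])
([-16.621, 18.943, -0.783], [0.06, -0.01, 15.36]) ([-16.621, 18.943, -0.783], [0.02, 0.08, -164.64])
```

```bash
python3 -m crank '[{"xyz":[-12.7,11.5,0],"delta_rot":[0,0,15.4],"claw":0.5},{"xyz":[-12.7,11.5,0],"delta_rot":[0,0,15.4],"claw":1},{"xyz":[-12.7,11.5,0],"delta_rot":[0,0,15.4],"claw":1},{"xyz":[-12.7,11.5,0],"delta_rot":[0,0,15.4],"claw":1},{"xyz":[-12.7,11.5,0],"delta_rot":[0,0,15.4],"claw":1},{"xyz":[-12.7,11.5,0],"delta_rot":[0,0,15.4],"claw":1},{"xyz":[-12.7,11.5,0],"delta_rot":[0,0,15.4],"claw":1},{"xyz":[-12.7,11.5,0],"delta_rot":[0,0,15.4],"claw":1},{"xyz":[-12.7,11.5,0],"delta_rot":[0,0,15.4],"claw":1},{"xyz":[-12.7,11.5,0],"delta_rot":[0,0,15.4],"claw":1},{"xyz":[-12.7,11.5,0],"delta_rot":[0,0,15.4],"claw":1},{"xyz":[-12.7,11.5,0],"delta_rot":[0,0,15.4],"claw":1},{"xyz":[-12.7,11.5,0],"delta_rot":[0,0,15.4],"claw":1},{"xyz":[-12.7,11.5,0],"delta_rot":[0,0,15.4],"claw":1}]' 20
python3 - <<'E'
from h import *
from plant import r,optics
s=r.get_state();c=optics.capture("wrist");cv2.imwrite("pics/w1.png",c["img"])
np.savez("w1.npz",T=tool(s));print(s["tcp_pos"],s["eef_rot"],s["contact_force"])
cv2.imwrite("pics/w1b.png",cv2.resize(c["img"],(800,600)))
E
```

```text
time_s: 2.05
tcp_pos: [0.4804, -0.1523, 0.2265]
eef_rot: [180.0, -0.0, -172.1]
contact_force: [0.4, -0.5, 0.1]
gripper_width: 0.0004
gripper_force: 0.0
[ 0.48042336 -0.15233888  0.2265478 ] [ 1.79999967e+02 -1.50206441e-03 -1.72088305e+02] [ 0.39416541 -0.48460402  0.1170106 ]
```

View pics/w1b.png

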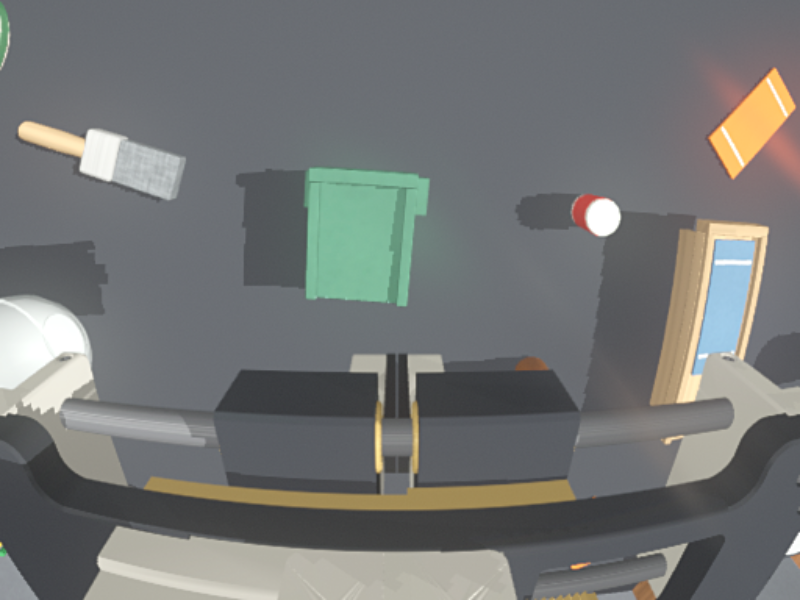

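Wrist view: jig at (305–428, 168–305) with its stop at the top (world −x) and open end at the bottom. The tray is at the right, with the tile against its top (closed) end. Next I'll move over the tray.

```bash
python3 -m crank '[{"xyz":[-3.8,10.1,0],"delta_rot":[0,0,0],"claw":1},{"xyz":[-3.8,10.1,0],"delta_rot":[0,0,0],"claw":1},{"xyz":[-3.8,10.1,0],"delta_rot":[0,0,0],"claw":1},{"xyz":[-3.8,10.1,0],"delta_rot":[0,0,0],"claw":1},{"xyz":[-3.8,10.1,0],"delta_rot":[0,0,0],"claw":1},{"xyz":[-3.8,10.1,0],"delta_rot":[0,0,0],"claw":1},{"xyz":[-3.8,10.1,0],"delta_rot":[0,0,0],"claw":1},{"xyz":[-3.8,10.1,0],"delta_rot":[0,0,0],"claw":1},{"xyz":[-3.8,10.1,0],"delta_rot":[0,0,0],"claw":1},{"xyz":[-3.8,10.1,0],"delta_rot":[0,0,0],"claw":1}]'
python3 - <<'E'
from h import *
from plant import r,optics
s=r.get_state();c=optics.capture("wrist");cv2.imwrite("pics/w2.png",c["img"])
T=tool(s);np.savez("w2.npz",T=T);print(s["tcp_pos"],s["eef_rot"],s["contact_force"])
k=blob(mask(c["img"],*BLUE));p=cv2.boxPoints(cv2.minAreaRect(k));print(p.tolist(),plane(*rays(c,p,T),.053).round(4).tolist())
# jig from w1
c["img"]=cv2.imread("pics/w1.png");T1=np.load("w1.npz")["T"]
g=blob(mask(c["img"],*GREEN),(230,150));a=cv2.approxPolyDP(g,2.5,True)[:,0]
print(np.c_[a,plane(*rays(c,a,T1),.056)[:,:2].round(4)].tolist())
a1=cv2.resize(c["img"][100:205,180:290],(0,0),fx=4.4,fy=4.4,interpolation=cv2.INTER_CUBIC)[:,:400]
b=cv2.imread("pics/w2.png");cv2.imwrite("pics/w12.png",np.hstack([cv2.resize(b,(400,462))[:,:0],a1,cv2.resize(b[:,150:362],(400,a1.shape[0]))]))
print(a1.shape)
E
```

```text
time_s: 3.35
tcp_pos: [0.5515, 0.1631, 0.2269]
eef_rot: [180.0, 0.0, -172.1]
contact_force: [-0.2, 0.1, -0.2]
gripper_width: 0.0004
gripper_force: 0.0
[0.55149536 0.16313504 0.22688829] [ 1.79985574e+02  2.34591933e-02 -1.72104434e+02] [-0.18156767  0.10910331 -0.17605873]Traceback (most recent call last):
  File "<stdin>", line 5, in <module>
  File "h.py", line 27, in blob
    return max(cs,key=cv2.contourArea)
ValueError: max() iterable argument is empty
```

Run:
```python
from h import *
a=cv2.imread("pics/w1.png");b=cv2.imread("pics/w2.png")
a1=cv2.resize(a[100:205,185:285],(400,420),interpolation=cv2.INTER_CUBIC)
print(cv2.cvtColor(b,cv2.COLOR_BGR2HSV)[100:140:10,240:270:10].tolist())
cv2.imwrite("pics/w12.png",np.hstack([a1,cv2.resize(b[0:250,140:378],(400,420))]))
```

```text
[[[102, 77, 220], [102, 80, 221], [102, 80, 220]], [[103, 71, 218], [103, 75, 221], [103, 77, 221]], [[104, 66, 217], [104, 69, 219], [103, 72, 219]], [[105, 60, 216], [105, 58, 217], [104, 62, 218]]]
```

View pics/w12.png

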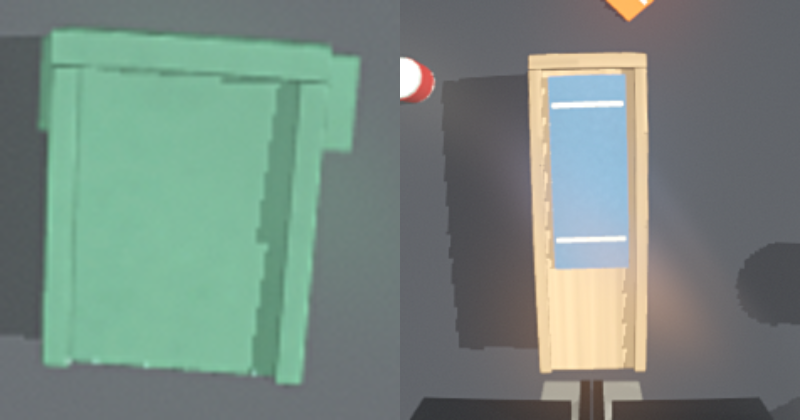

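Left crop: jig with its stop at the top, lip ends at (44–72,363) and (276–302,379). Right crop: tile between the tray lips at (548–629, 75–268), open edge at y≈370 between x 550 and 631.

```bash
sed -i 's/BLUE=((98,90,60)/BLUE=((98,48,60)/' h.py
python3 - <<'E'
from h import *
from plant import r,optics
c=optics.capture("wrist");T=np.load("w2.npz")["T"];T1=np.load("w1.npz")["T"]
q=lambda l:[(140+(x-400)*.595,y*.595) for x,y in l]
g=lambda l:[(185+x/4,100+y/4) for x,y in l]
k=blob(mask(c["img"],*BLUE),(254,105));p=cv2.boxPoints(cv2.minAreaRect(k))
for z in(.049,.053):
    P=plane(*rays(c,p,T),z);print("tile",z,P[:,:2].round(4).tolist(),P.mean(0).round(4),[round(np.linalg.norm(P[i]-P[i-1]),4) for i in range(4)])
    B=plane(*rays(c,q([(550,368),(631,368),(548,70),(635,70)]),T),z-.003);print("bed",B[:,:2].round(4).tolist())
    L=plane(*rays(c,q([(540,372),(645,372),(529,55),(646,55)]),T),z+.003);print("lip",L[:,:2].round(4).tolist())
    J=plane(*rays(c,g([(44,364),(72,362),(276,375),(302,383)]),T1),z+.003);print("jig lip ends",J[:,:2].round(4).tolist())
    J=plane(*rays(c,g([(82,70),(285,85)]),T1),z-.003);print("jig stop foot",J[:,:2].round(4).tolist())
    J=plane(*rays(c,g([(50,30),(330,46),(52,68),(328,82)]),T1),z+.009);print("jig stop top back, front",J[:,:2].round(4).tolist())
E
```

```text
tile 0.049 [[0.4168, 0.1152], [0.4084, 0.1647], [0.5368, 0.1877], [0.5457, 0.1359]] [0.4769 0.1509 0.049 ] [np.float64(0.1305), np.float64(0.0502), np.float64(0.1304), np.float64(0.0525)]
bed [[0.6221, 0.1419], [0.6139, 0.2014], [0.412, 0.1148], [0.4041, 0.1719]]
lip [[0.6237, 0.1351], [0.6132, 0.2112], [0.404, 0.1016], [0.3937, 0.1772]]
jig lip ends [[0.5178, -0.217], [0.516, -0.2086], [0.5116, -0.148], [0.5131, -0.14]]
jig stop foot [[0.4304, -0.215], [0.4274, -0.1571]]
jig stop top back, front [[0.4192, -0.2234], [0.414, -0.1467], [0.4296, -0.2217], [0.4239, -0.1458]]
tile 0.053 [[0.4174, 0.1156], [0.4091, 0.1645], [0.536, 0.1873], [0.5448, 0.1361]] [0.4768 0.1509 0.053 ] [np.float64(0.129), np.float64(0.0496), np.float64(0.1289), np.float64(0.0519)]
bed [[0.6203, 0.142], [0.6122, 0.2008], [0.4127, 0.1152], [0.4049, 0.1716]]
lip [[0.6218, 0.1353], [0.6114, 0.2105], [0.4048, 0.1022], [0.3946, 0.1769]]
jig lip ends [[0.5163, -0.2164], [0.5145, -0.2081], [0.5103, -0.1482], [0.5117, -0.1403]]
jig stop foot [[0.43, -0.2144], [0.4271, -0.1572]]
jig stop top back, front [[0.4189, -0.2227], [0.4138, -0.1469], [0.4293, -0.221], [0.4236, -0.146]]
```

```bash
python3 -m crank '[{"xyz":[3.0,-0.05,0],"delta_rot":[0,0,-0.5],"claw":1},{"xyz":[3.0,-0.05,3],"delta_rot":[0,0,-0.5],"claw":1},{"xyz":[3.0,-0.05,5.5],"delta_rot":[0,0,-0.5],"claw":1},{"xyz":[3.0,-0.05,5.5],"delta_rot":[0,0,-0.5],"claw":1},{"xyz":[3.0,-0.05,5.5],"delta_rot":[0,0,-0.5],"claw":1},{"xyz":[3.0,-0.05,5.5],"delta_rot":[0,0,-0.5],"claw":1},{"xyz":[3.0,-0.05,5.5],"delta_rot":[0,0,-0.5],"claw":1}]'
python3 -m crank '[{"xyz":[0,0,0.05],"delta_rot":[0,0,0],"claw":1},{"xyz":[0,0,0.1],"delta_rot":[0,0,0],"claw":1},{"xyz":[0,0,0.1],"delta_rot":[0,0,0],"claw":1}]'
```

```text
time_s: 4.32
tcp_pos: [0.464, 0.151, 0.0635]
eef_rot: [179.9, 0.2, -171.5]
contact_force: [0.6, 0.6, -0.1]
gripper_width: 0.0002
gripper_force: 0.0
time_s: 4.7
tcp_pos: [0.4626, 0.1501, 0.0587]
eef_rot: [180.0, 0.0, -171.5]
contact_force: [0.5, -0.0, 0.1]
gripper_width: 0.0003
gripper_force: 0.0
```

```bash
python3 -m crank '[{"xyz":[0,0,0.05],"delta_rot":[0,0,0],"claw":1},{"xyz":[0,0,0.1],"delta_rot":[0,0,0],"claw":1},{"xyz":[0,0,0.1],"delta_rot":[0,0,0],"claw":1}]' | sed -n '2p;4p'
python3 -m crank '[{"xyz":[0,0,0.02],"delta_rot":[0,0,0],"claw":1},{"xyz":[0,0,0.02],"delta_rot":[0,0,0],"claw":1}]'| sed -n '2p;4p'
```

```text
tcp_pos: [0.4625, 0.15, 0.0554]
contact_force: [-0.4, -0.0, -1.2]
tcp_pos: [0.4626, 0.1501, 0.0549]
contact_force: [0.0, -0.1, -0.1]
```

```bash
python3 -m crank '[{"xyz":[0,0,0.02],"delta_rot":[0,0,0],"claw":1},{"xyz":[0,0,0.02],"delta_rot":[0,0,0],"claw":1}]'| sed -n '2p;4p'
```

```text
tcp_pos: [0.4627, 0.1501, 0.0545]
contact_force: [-1.0, -0.5, 2.1]
```

```bash
python3 -m crank '[{"xyz":[0,0,0.02],"delta_rot":[0,0,0],"claw":1},{"xyz":[0,0,0.02],"delta_rot":[0,0,0],"claw":1}]'| sed -n '2p;4p'
```

```text
tcp_pos: [0.4627, 0.1501, 0.0544]
contact_force: [-4.2, 0.6, 10.4]
```

Contact at TCP z≈0.0545, so the bed is at about 0.0515 (within 44–56). Stiffness is ~14 N/mm. I'll ease to ~5 N and drag a little.

```bash
python3 -m crank '[{"xyz":[0,0,-0.012],"delta_rot":[0,0,0],"claw":1},{"xyz":[-0.15,0,-0.012],"delta_rot":[0,0,0],"claw":1},{"xyz":[-0.3,0,-0.012],"delta_rot":[0,0,0],"claw":1},{"xyz":[-0.3,0,-0.012],"delta_rot":[0,0,0],"claw":1}]'| sed -n '2p;4p'
python3 - <<'E'
from h import *
from plant import r,optics
print([r.get_state()["contact_force"].round(1).tolist() for _ in range(2)])
s=r.get_state();T=tool(s);c=optics.capture("wrist");cv2.imwrite("pics/w3.png",c["img"])
C=optics.capture("scene");cv2.imwrite("pics/s3.png",C["img"])
k=blob(mask(C["img"],*BLUE),(270,149));M=cv2.moments(k);print(M['m10']/M['m00'],M['m01']/M['m00'],M['m00'])
E
```

```text
tcp_pos: [0.4703, 0.1505, 0.0544]
contact_force: [-6.9, -1.9, 14.3]
[[-6.9, -1.9, 14.3], [-6.9, -1.9, 14.3]]
279.0692810457516 153.0032679738562 255.0
```

```bash
python3 -m crank '[{"xyz":[0,0,-0.02],"delta_rot":[0,0,0],"claw":1},{"xyz":[0,0,-0.02],"delta_rot":[0,0,0],"claw":1}]'| sed -n '2p;4p'; python3 -m crank '[{"xyz":[0,0,0],"delta_rot":[0,0,0],"claw":1}]'| sed -n '2p;4p'
```

```text
tcp_pos: [0.4717, 0.1515, 0.0547]
contact_force: [-0.3, -0.1, -0.3]
tcp_pos: [0.4716, 0.1515, 0.0546]
contact_force: [0.4, -0.3, -0.1]
```

```bash
python3 -m crank '[{"xyz":[0,0,0.007],"delta_rot":[0,0,0],"claw":1},{"xyz":[0,0,0.007],"delta_rot":[0,0,0],"claw":1},{"xyz":[0,0,0.007],"delta_rot":[0,0,0],"claw":1}]'| sed -n '2p;4p'
```

```text
tcp_pos: [0.4716, 0.1515, 0.0545]
contact_force: [0.1, 0.1, 0.3]
```

```bash
python3 -m crank '[{"xyz":[0,0,0.005],"delta_rot":[0,0,0],"claw":1},{"xyz":[0,0,0.005],"delta_rot":[0,0,0],"claw":1},{"xyz":[0,0,0.005],"delta_rot":[0,0,0],"claw":1}]'| sed -n '2p;4p'
```

```text
tcp_pos: [0.4716, 0.1515, 0.0545]
contact_force: [-0.5, 0.1, 4.6]
```

```bash
python3 -m crank '[{"xyz":[-0.1,0,0],"delta_rot":[0,0,0],"claw":1},{"xyz":[-0.2,0,0],"delta_rot":[0,0,0],"claw":1},{"xyz":[-0.3,0,0],"delta_rot":[0,0,0],"claw":1}]'| sed -n '2p;4p'
python3 - <<'E'
from h import *
from plant import r,optics
s=r.get_state();T=tool(s);C=optics.capture("scene")
k=blob(mask(C["img"],*BLUE),(280,153));x,y,w,h=cv2.boundingRect(k);print(x,y,w,h,cv2.contourArea(k), s["contact_force"].round(1))
c=optics.capture("wrist");cv2.imwrite("pics/w4.png",c["img"]);
cs=[k for k in cv2.findContours(mask(c["img"],*BLUE),cv2.RETR_EXTERNAL,cv2.CHAIN_APPROX_NONE)[0] if cv2.contourArea(k)>100]
for k in cs:
    b=cv2.boundingRect(k); p=[(b[0]+b[2]/2,b[1])]; print(b,plane(*rays(c,p,T),.0545).round(4))
E
```

```text
tcp_pos: [0.4788, 0.1518, 0.0544]
contact_force: [-9.2, -1.1, 13.4]
269 145 26 19 245.5 [-9.2 -1.1 13.4]
(245, 292, 18, 25) [[0.5181 0.1575 0.0545]]
(204, 154, 90, 114) [[0.4284 0.1414 0.0545]]
```

```bash
python3 -m crank '[{"xyz":[0,0,-0.006],"delta_rot":[0,0,0],"claw":1},{"xyz":[0,0,-0.006],"delta_rot":[0,0,0],"claw":1}]'| sed -n '2p;4p'
python3 -m crank '[{"xyz":[-0.05,0,-0.006],"delta_rot":[0,0,0],"claw":1},{"xyz":[-0.1,0,-0.006],"delta_rot":[0,0,0],"claw":1}]'| sed -n '2p;4p'
python3 -m crank '[{"xyz":[-0.05,0,0],"delta_rot":[0,0,0],"claw":1},{"xyz":[-0.1,0,0],"delta_rot":[0,0,0],"claw":1},{"xyz":[-0.15,0,0],"delta_rot":[0,0,0],"claw":1},{"xyz":[-0.2,0,0],"delta_rot":[0,0,0],"claw":1}]'| sed -n '2p;4p'
```

```text
tcp_pos: [0.4791, 0.1518, 0.0545]
contact_force: [-5.4, -1.0, 8.8]
tcp_pos: [0.4835, 0.1532, 0.0545]
contact_force: [1.8, -0.2, 0.5]
tcp_pos: [0.4894, 0.1541, 0.0547]
contact_force: [-0.0, 0.3, 0.2]
```

```bash
python3 -m crank '[{"xyz":[0,0,0.008],"delta_rot":[0,0,0],"claw":1},{"xyz":[0,0,0.008],"delta_rot":[0,0,0],"claw":1},{"xyz":[0,0,0.008],"delta_rot":[0,0,0],"claw":1}]'| sed -n '2p;4p'
python3 -m crank '[{"xyz":[-0.1,0,0],"delta_rot":[0,0,0],"claw":1},{"xyz":[-0.2,0,0],"delta_rot":[0,0,0],"claw":1}]'| sed -n '2p;4p'
```

```text
tcp_pos: [0.4893, 0.1541, 0.0545]
contact_force: [0.6, 0.5, -0.4]
tcp_pos: [0.4951, 0.1548, 0.0545]
contact_force: [-2.4, -0.6, 4.0]
```

```bash
python3 -m crank '[{"xyz":[-0.1,0,0.002],"delta_rot":[0,0,0],"claw":1},{"xyz":[-0.2,0,0.002],"delta_rot":[0,0,0],"claw":1}]'| sed -n '2p;4p'
python3 - <<'E'
from h import *
from plant import r,optics
s=r.get_state();T=tool(s);c=optics.capture("wrist")
cs=[k for k in cv2.findContours(mask(c["img"],*BLUE),cv2.RETR_EXTERNAL,cv2.CHAIN_APPROX_NONE)[0] if cv2.contourArea(k)>100]
for k in cs:
    b=cv2.boundingRect(k); p=[(b[0]+b[2]/2,b[1])]; print(b,plane(*rays(c,p,T),.0545).round(4),s["tcp_pos"].round(4))
E
```

```text
tcp_pos: [0.5009, 0.1556, 0.0545]
contact_force: [-5.1, -1.0, 5.8]
(245, 292, 18, 25) [[0.5404 0.1613 0.0545]] [0.5009 0.1556 0.0545]
(203, 136, 91, 132) [[0.4408 0.1435 0.0545]] [0.5009 0.1556 0.0545]
```

```bash
python3 -m crank '[{"xyz":[-0.1,0,0],"delta_rot":[0,0,0],"claw":1},{"xyz":[-0.2,0,0],"delta_rot":[0,0,0],"claw":1},{"xyz":[-0.3,0,0],"delta_rot":[0,0,0],"claw":1}]'| sed -n '2p;4p'
```

```text
tcp_pos: [0.5098, 0.1569, 0.0545]
contact_force: [-3.8, -0.1, 5.8]
```

```bash
python3 -m crank '[{"xyz":[-0.1,0,0],"delta_rot":[0,0,0],"claw":1},{"xyz":[-0.2,0,0],"delta_rot":[0,0,0],"claw":1},{"xyz":[-0.3,0,0],"delta_rot":[0,0,0],"claw":1}]'| sed -n '2p;4p'
```

```text
tcp_pos: [0.5187, 0.1582, 0.0545]
contact_force: [-4.2, -0.5, 5.5]
```

Steady at ~5.5 N, so I'll take longer strokes.

```bash
python3 -m crank '[{"xyz":[-0.1,0,0],"delta_rot":[0,0,0],"claw":1},{"xyz":[-0.2,0,0],"delta_rot":[0,0,0],"claw":1},{"xyz":[-0.3,0,0],"delta_rot":[0,0,0],"claw":1},{"xyz":[-0.4,0,0],"delta_rot":[0,0,0],"claw":1},{"xyz":[-0.5,0,0],"delta_rot":[0,0,0],"claw":1},{"xyz":[-0.6,0,0],"delta_rot":[0,0,0],"claw":1}]'| sed -n '1,2p;4p'
```

```text
time_s: 11.45
tcp_pos: [0.5365, 0.1609, 0.0545]
contact_force: [-4.6, -0.9, 7.0]
```

```bash
python3 -m crank '[{"xyz":[-0.1,0,0],"delta_rot":[0,0,0],"claw":1},{"xyz":[-0.2,0,0],"delta_rot":[0,0,0],"claw":1},{"xyz":[-0.3,0,0],"delta_rot":[0,0,0],"claw":1},{"xyz":[-0.4,0,0],"delta_rot":[0,0,0],"claw":1},{"xyz":[-0.5,0,0],"delta_rot":[0,0,0],"claw":1},{"xyz":[-0.6,0,0],"delta_rot":[0,0,0],"claw":1}]'| sed -n '1,2p;4p'
python3 - <<'E'
from h import *
from plant import r,optics
s=r.get_state();T=tool(s);c=optics.capture("wrist")
cs=[k for k in cv2.findContours(mask(c["img"],*BLUE),cv2.RETR_EXTERNAL,cv2.CHAIN_APPROX_NONE)[0] if cv2.contourArea(k)>100]
for k in cs:
    b=cv2.boundingRect(k); p=[(b[0]+b[2]/2,b[1])]; print(b,plane(*rays(c,p,T),.0545).round(4),s["tcp_pos"].round(4))
E
```

```text
time_s: 12.2
tcp_pos: [0.5544, 0.1635, 0.0545]
contact_force: [-3.8, -1.2, 6.2]
(245, 292, 18, 25) [[0.5938 0.1692 0.0545]] [0.5544 0.1635 0.0545]
(203, 136, 91, 132) [[0.4943 0.1515 0.0545]] [0.5544 0.1635 0.0545]
```

```bash
python3 -m crank '[{"xyz":[-0.1,0,0],"delta_rot":[0,0,0],"claw":1},{"xyz":[-0.2,0,0],"delta_rot":[0,0,0],"claw":1},{"xyz":[-0.3,0,0],"delta_rot":[0,0,0],"claw":1},{"xyz":[-0.4,0,0],"delta_rot":[0,0,0],"claw":1},{"xyz":[-0.5,0,0],"delta_rot":[0,0,0],"claw":1},{"xyz":[-0.6,0,0],"delta_rot":[0,0,0],"claw":1}]'| sed -n '1,2p;4p'
```

```text
time_s: 13.0
tcp_pos: [0.5722, 0.1662, 0.0545]
contact_force: [-4.4, -1.0, 5.3]
```

```bash
python3 -m crank '[{"xyz":[-0.1,0,0],"delta_rot":[0,0,0],"claw":1},{"xyz":[-0.2,0,0],"delta_rot":[0,0,0],"claw":1},{"xyz":[-0.3,0,0],"delta_rot":[0,0,0],"claw":1},{"xyz":[-0.4,0,0],"delta_rot":[0,0,0],"claw":1},{"xyz":[-0.5,0,0],"delta_rot":[0,0,0],"claw":1},{"xyz":[-0.6,0,0],"delta_rot":[0,0,0],"claw":1},{"xyz":[-0.6,0,0],"delta_rot":[0,0,0],"claw":1}]'| sed -n '1,2p;4p'
```

```text
time_s: 13.88
tcp_pos: [0.5904, 0.1689, 0.0545]
contact_force: [-2.4, -1.0, 4.9]
```

```bash
python3 -m crank '[{"xyz":[0,0,-0.5],"delta_rot":[0,0,0],"claw":1},{"xyz":[-1,0,-2.5],"delta_rot":[0,0,0],"claw":0},{"xyz":[-1.5,0,-4.5],"delta_rot":[0,0,0],"claw":0},{"xyz":[-1.5,0,-5.5],"delta_rot":[0,0,0],"claw":0},{"xyz":[-1.5,0,-5.5],"delta_rot":[0,0,0],"claw":0},{"xyz":[-1.5,0,-5.5],"delta_rot":[0,0,0],"claw":0},{"xyz":[-1.5,0,-5.5],"delta_rot":[0,0,0],"claw":0}]'
python3 - <<'E'
from h import *
from plant import r,optics
s=r.get_state();T=tool(s);c=optics.capture("wrist");cv2.imwrite("pics/w5.png",c["img"]);np.savez("w5.npz",T=T)
k=blob(mask(c["img"],*BLUE),(254,130));p=cv2.boxPoints(cv2.minAreaRect(k))
P=plane(*rays(c,p,T),.0545);print(p.tolist(),P[:,:2].round(4).tolist(),P.mean(0).round(4),[round(float(np.linalg.norm(P[i]-P[i-1])),4) for i in range(4)])
cv2.imwrite("pics/w5b.png",cv2.resize(c["img"],(800,600)))
E
```

```text
time_s: 14.75
tcp_pos: [0.6341, 0.1755, 0.2184]
eef_rot: [-180.0, -0.1, -171.5]
contact_force: [-0.1, 0.8, -0.3]
gripper_width: 0.055
gripper_force: 0.0
[[227.710205078125, 76.00419616699219], [273.57012939453125, 75.33955383300781], [275.24609375, 190.98194885253906], [229.38616943359375, 191.64659118652344]] [[0.5351, 0.1325], [0.5274, 0.1805], [0.6545, 0.2029], [0.663, 0.1512]] [0.595  0.1668 0.0545] [0.1292, 0.0486, 0.1291, 0.0524]
```

View pics/w5b.png

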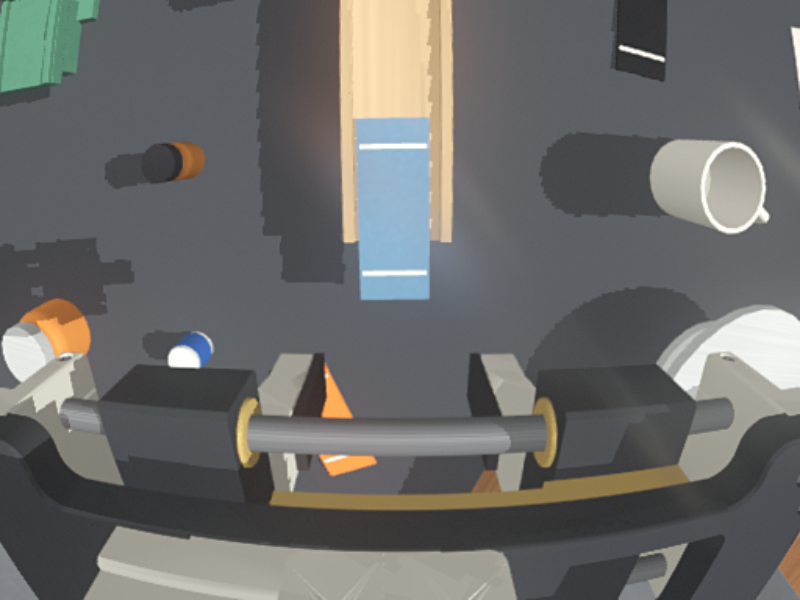

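Tile at (357–430, 118–298) in the enlarged view stands out ~42 mm beyond the tray edge at row 241, about a third. Next I'll grasp its overhang.

```bash
python3 -m crank '[{"xyz":[-0.14,-0.08,0],"delta_rot":[0,0,0],"claw":0},{"xyz":[-0.14,-0.08,2],"delta_rot":[0,0,0],"claw":0},{"xyz":[-0.14,-0.08,4],"delta_rot":[0,0,0],"claw":0},{"xyz":[-0.14,-0.08,5],"delta_rot":[0,0,0],"claw":0},{"xyz":[-0.14,-0.08,5.7],"delta_rot":[0,0,0],"claw":0},{"xyz":[-0.14,-0.08,6.17],"delta_rot":[0,0,0],"claw":0},{"xyz":[-0.14,-0.08,6.17],"delta_rot":[0,0,0],"claw":0},{"xyz":[-0.14,-0.08,6.17],"delta_rot":[0,0,0],"claw":0}]'
```

```text
time_s: 15.8
tcp_pos: [0.6399, 0.1742, 0.0352]
eef_rot: [180.0, 0.1, -171.5]
contact_force: [0.3, 0.0, 0.3]
gripper_width: 0.0879
gripper_force: 0.0
```

```bash
python3 -m crank '[{"xyz":[0,0,0.02],"delta_rot":[0,0,0],"claw":0.3},{"xyz":[0,0,0.02],"delta_rot":[0,0,0],"claw":0.4},{"xyz":[0,0,0.02],"delta_rot":[0,0,0],"claw":0.6},{"xyz":[0,0,0.02],"delta_rot":[0,0,0],"claw":0.6},{"xyz":[0,0,0.02],"delta_rot":[0,0,0],"claw":0.6},{"xyz":[0,0,0.02],"delta_rot":[0,0,0],"claw":0.6},{"xyz":[0,0,0.02],"delta_rot":[0,0,0],"claw":0.6}]' 30
```

```text
time_s: 16.68
tcp_pos: [0.6392, 0.174, 0.0338]
eef_rot: [180.0, 0.0, -171.5]
contact_force: [-0.0, 0.1, 1.0]
gripper_width: 0.049
gripper_force: 30.0
```

```bash
python3 -m crank '[{"xyz":[0,0,-0.1],"delta_rot":[0,0,0],"claw":0.6},{"xyz":[0,0,-0.4],"delta_rot":[0,0,0],"claw":0.6},{"xyz":[0,0,-1],"delta_rot":[0,0,0],"claw":0.6},{"xyz":[0,0,-2],"delta_rot":[0,0,0],"claw":0.6},{"xyz":[0,0,-3],"delta_rot":[0,0,0],"claw":0.6},{"xyz":[0,0,-3],"delta_rot":[0,0,0],"claw":0.6},{"xyz":[0,0,-3],"delta_rot":[0,0,0],"claw":0.6}]'
python3 - <<'E'
from h import *
from plant import r,optics
s=r.get_state();T=tool(s);c=optics.capture("wrist");cv2.imwrite("pics/w6.png",c["img"])
k=blob(mask(c["img"],*BLUE),(254,130));p=cv2.boxPoints(cv2.minAreaRect(k))
P=plane(*rays(c,p,np.eye(4)),-.0188-.0015)*1e3;print(P.round(1).tolist(),P.mean(0).round(1),cv2.boundingRect(k))
t=r.get_state();print(shift(t,(.428+.0645+.044+.015,-.186+.0045+.003+.001,.13),-176))
E
```

```text
time_s: 17.55
tcp_pos: [0.6391, 0.174, 0.1244]
eef_rot: [180.0, 0.0, -171.5]
contact_force: [0.6, -0.0, -0.9]
gripper_width: 0.0488
gripper_force: 30.0
[[-7.3, -33.4, -20.3], [110.7, -27.5, -20.3], [111.4, 36.3, -20.3], [-7.9, 44.1, -20.3]] [ 51.7   4.9 -20.3] (194, 38, 140, 230)
([4.601, -11.155, -0.209], [0.01, -0.02, 4.45])
```

```bash
python3 -m crank '[{"xyz":[0.2,-0.4,-0.2],"delta_rot":[0,0,0],"claw":0.6},{"xyz":[0.5,-1.2,-0.2],"delta_rot":[0,0,0.5],"claw":0.6},{"xyz":[1,-2.4,-0.2],"delta_rot":[0,0,1],"claw":0.6},{"xyz":[1.5,-3.6,-0.2],"delta_rot":[0,0,1.5],"claw":0.6},{"xyz":[2,-4.8,-0.2],"delta_rot":[0,0,2],"claw":0.6},{"xyz":[2.5,-6,-0.2],"delta_rot":[0,0,2.5],"claw":0.6},{"xyz":[3,-7.2,-0.2],"delta_rot":[0,0,3],"claw":0.6},{"xyz":[3.5,-8.4,-0.2],"delta_rot":[0,0,3.5],"claw":0.6},{"xyz":[4,-9.6,-0.2],"delta_rot":[0,0,4],"claw":0.6},{"xyz":[4.4,-10.6,-0.2],"delta_rot":[0,0,4.5],"claw":0.6},{"xyz":[4.6,-11.15,-0.2],"delta_rot":[0,0,4.5],"claw":0.6},{"xyz":[4.6,-11.15,-0.2],"delta_rot":[0,0,4.5],"claw":0.6},{"xyz":[4.6,-11.15,-0.2],"delta_rot":[0,0,4.5],"claw":0.6}]'
python3 - <<'E'
from h import *
from plant import r,optics
s=r.get_state();c=optics.capture("wrist");cv2.imwrite("pics/w7.png",c["img"]);np.savez("w7.npz",T=tool(s))
a=c["img"];A=cv2.resize(a[0:300,56:456],(800,600),interpolation=cv2.INTER_CUBIC)
cv2.imwrite("pics/w7b.png",A)
E
```

```text
time_s: 19.23
tcp_pos: [0.5518, -0.1771, 0.1297]
eef_rot: [180.0, -0.0, -176.0]
contact_force: [-0.0, 0.2, -0.5]
gripper_width: 0.0488
gripper_force: 30.0
```

View pics/w7b.png

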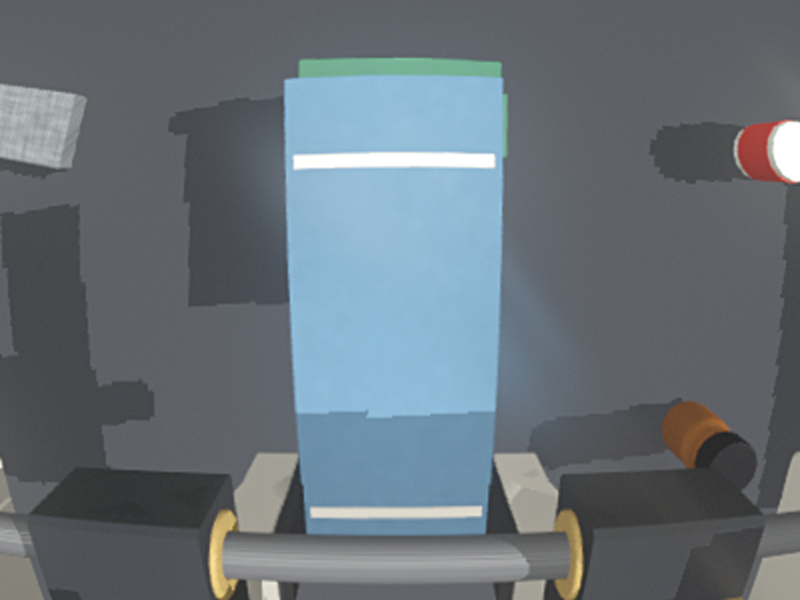

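Tile in hand is flat and straight, front edge at (285–503, 78). The jig's stop top shows beyond it, with its back edge at (299,60)–(501,62).

Run:
```python
from h import *
from plant import r,optics
T=np.load("w7.npz")["T"];T1=np.load("w1.npz")["T"];c=optics.capture("wrist");I=np.eye(4)
q=lambda l:[(56+x/2,y/2) for x,y in l]
P=plane(*rays(c,q([(285,79),(503,78),(293,155),(495,155),(311,508),(481,508)]),I),-.0203)*1e3
print("tile in tool",P[:,:2].round(1).tolist())
for b in(.047,.053):
    S=plane(*rays(c,q([(299,60),(501,62)]),T),b+.012); print(b,S[:,:2].round(4).tolist(), S.mean(0).round(4),np.linalg.norm(S[0]-S[1]).round(4))
# bed height from scene+side: green stop/lip corners by two views (crop1 pixels)
C=optics.capture("scene");D=optics.capture("side")
sc=[(144+110*.24,188+145*.24),(144+185*.24,188+65*.24),(144+300*.24,188+145*.24),(144+228*.24,188+230*.24)]
f=lambda l:[(315-48+(x-400)*.24,193-36+y*.24) for x,y in l]
sd=f([(577,65),(688,122),(628,192),(514,122)])
import itertools
for i in range(4):
    print(i,[tri(*rays(C,[sc[i]]),*rays(D,[sd[j]]))[0].round(4).tolist() for j in range(4)])
```

```text
tile in tool [[109.8, -25.4], [110.0, 24.3], [91.7, -23.6], [91.6, 22.5], [1.4, -22.9], [1.4, 22.7]]
0.047 [[0.4198, -0.223], [0.4152, -0.1467]] [ 0.4175 -0.1848  0.059 ] 0.0765
0.053 [[0.4211, -0.2219], [0.4166, -0.1476]] [ 0.4189 -0.1848  0.065 ] 0.0745
0 [[0.4693, -0.2106, 0.0925, 0.0704], [0.4193, -0.2249, 0.0523, 0.0029], [0.4145, -0.1986, 0.0046, 0.0458], [0.4696, -0.1845, 0.0582, 0.1207]]
1 [[0.4648, -0.1639, 0.1251, 0.0248], [0.4171, -0.1747, 0.0915, 0.0476], [0.4122, -0.1477, 0.0454, 0.0031], [0.4648, -0.1376, 0.0909, 0.0714]]
2 [[0.5122, -0.1701, 0.0834, 0.0492], [0.465, -0.1805, 0.0529, 0.1278], [0.462, -0.1533, -0.001, 0.0855], [0.5139, -0.1435, 0.0424, 0.0034]]
3 [[0.5181, -0.2192, 0.043, 0.0048], [0.4688, -0.2332, 0.0053, 0.0852], [0.4659, -0.207, -0.0517, 0.0385], [0.5202, -0.193, 0.0009, 0.0449]]
```

```bash
python3 -m crank '[{"xyz":[0,0,0.5],"delta_rot":[0,0,0],"claw":0.6},{"xyz":[0,0,1.2],"delta_rot":[0,0,0],"claw":0.6},{"xyz":[0,0,2],"delta_rot":[0,0,0],"claw":0.6},{"xyz":[0,0,2.6],"delta_rot":[0,0,0],"claw":0.6},{"xyz":[0,0,2.9],"delta_rot":[0,0,0],"claw":0.6},{"xyz":[0,0,2.9],"delta_rot":[0,0,0],"claw":0.6}]' 12
python3 - <<'E'
from h import *
from plant import r,optics
for n in("wrist","side","scene"):
    c=optics.capture(n);cv2.imwrite(f"pics/{n}8.png",c["img"])
a=cv2.imread("pics/wrist8.png")[0:300,56:456]
b=cv2.imread("pics/side8.png")[150:240,255:375];d=cv2.imread("pics/scene8.png")[179:269,150:270]
cv2.imwrite("pics/m8.png",np.vstack([cv2.resize(a,(400,300)),cv2.resize(b,(400,300))]) if 0 else np.hstack([cv2.resize(a,(400,300)),np.vstack([cv2.resize(b,(400,300)),cv2.resize(d,(400,300))])[:300]]))
E
```

```text
time_s: 20.18
tcp_pos: [0.5514, -0.1771, 0.0418]
eef_rot: [180.0, -0.1, -176.0]
contact_force: [0.5, 0.7, -0.6]
gripper_width: 0.0495
gripper_force: 12.0
```

View pics/m8.png

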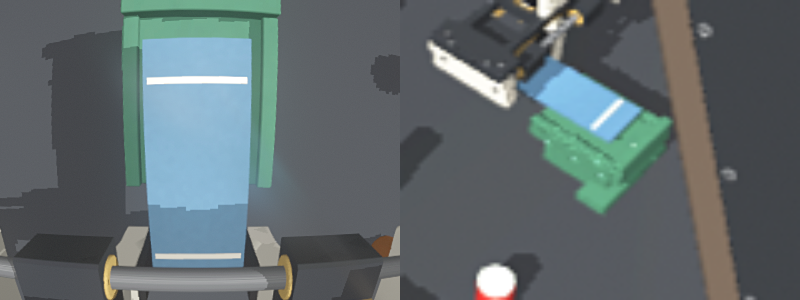

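Tile (142–251) sits between the lips (outer 123–278), about 1 mm left and turned ~0.6°. I'll correct that and lower it step by step.

```bash
python3 -m crank '[{"xyz":[0,0.02,0],"delta_rot":[0,0,0.6],"claw":0.6},{"xyz":[0,0.02,0.05],"delta_rot":[0,0,0.6],"claw":0.6},{"xyz":[0,0.02,0.1],"delta_rot":[0,0,0.6],"claw":0.6},{"xyz":[0,0.02,0.1],"delta_rot":[0,0,0.6],"claw":0.6}]' | sed -n '2p;4,6p'
```

```text
tcp_pos: [0.5518, -0.1766, 0.0396]
contact_force: [-0.0, 0.0, 0.1]
gripper_width: 0.0495
gripper_force: 12.0
```

```bash
python3 -m crank '[{"xyz":[0,0,0.03],"delta_rot":[0,0,0],"claw":0.6},{"xyz":[0,0,0.06],"delta_rot":[0,0,0],"claw":0.6},{"xyz":[0,0,0.06],"delta_rot":[0,0,0],"claw":0.6}]' | sed -n '2p;4,6p'
```

```text
tcp_pos: [0.5518, -0.1766, 0.0378]
contact_force: [0.1, 0.2, 0.4]
gripper_width: 0.0496
gripper_force: 12.0
```

```bash
python3 -m crank '[{"xyz":[0,0,0.02],"delta_rot":[0,0,0],"claw":0.6},{"xyz":[0,0,0.04],"delta_rot":[0,0,0],"claw":0.6},{"xyz":[0,0,0.04],"delta_rot":[0,0,0],"claw":0.6}]' | sed -n '2p;4,6p'
```

```text
tcp_pos: [0.5519, -0.1766, 0.0367]
contact_force: [-0.2, -0.0, -1.0]
gripper_width: 0.0495
gripper_force: 12.0
```

```bash
python3 -m crank '[{"xyz":[0,0,0.03],"delta_rot":[0,0,0],"claw":0.6},{"xyz":[0,0,0.06],"delta_rot":[0,0,0],"claw":0.6},{"xyz":[0,0,0.06],"delta_rot":[0,0,0],"claw":0.6}]' | sed -n '2p;4p'
```

```text
tcp_pos: [0.5518, -0.1766, 0.0348]
contact_force: [-0.0, -0.2, -0.2]
```

```bash
python3 -m crank '[{"xyz":[0,0,0.02],"delta_rot":[0,0,0],"claw":0.6},{"xyz":[0,0,0.04],"delta_rot":[0,0,0],"claw":0.6},{"xyz":[0,0,0.04],"delta_rot":[0,0,0],"claw":0.6}]' | sed -n '2p;4p'
```

```text
tcp_pos: [0.5519, -0.1766, 0.0337]
contact_force: [-0.4, -0.8, -0.8]
```

```bash
python3 -m crank '[{"xyz":[0,0,0.02],"delta_rot":[0,0,0],"claw":0.6},{"xyz":[0,0,0.04],"delta_rot":[0,0,0],"claw":0.6},{"xyz":[0,0,0.04],"delta_rot":[0,0,0],"claw":0.6}]' | sed -n '2p;4p'
```

```text
tcp_pos: [0.5519, -0.1766, 0.0325]
contact_force: [-0.3, 0.2, -0.7]
```

```bash
python3 -m crank '[{"xyz":[0,0,0.015],"delta_rot":[0,0,0],"claw":0.6},{"xyz":[0,0,0.03],"delta_rot":[0,0,0],"claw":0.6},{"xyz":[0,0,0.03],"delta_rot":[0,0,0],"claw":0.6}]' | sed -n '2p;4p'
```

```text
tcp_pos: [0.5519, -0.1766, 0.0316]
contact_force: [0.1, -0.0, -0.1]
```

```bash
python3 -m crank '[{"xyz":[0,0,0.015],"delta_rot":[0,0,0],"claw":0.6},{"xyz":[0,0,0.03],"delta_rot":[0,0,0],"claw":0.6},{"xyz":[0,0,0.03],"delta_rot":[0,0,0],"claw":0.6}]' | sed -n '2p;4p'
```

```text
tcp_pos: [0.5519, -0.1766, 0.0307]
contact_force: [-1.0, 0.2, 0.1]
```

```bash
python3 -m crank '[{"xyz":[0,0,0.015],"delta_rot":[0,0,0],"claw":0.6},{"xyz":[0,0,0.025],"delta_rot":[0,0,0],"claw":0.6},{"xyz":[0,0,0.025],"delta_rot":[0,0,0],"claw":0.6}]' | sed -n '2p;4p'
```

```text
tcp_pos: [0.5519, -0.1766, 0.0299]
contact_force: [0.6, 0.8, -0.4]
```

```bash
python3 -m crank '[{"xyz":[0,0,0.01],"delta_rot":[0,0,0],"claw":0.6},{"xyz":[0,0,0.02],"delta_rot":[0,0,0],"claw":0.6},{"xyz":[0,0,0.02],"delta_rot":[0,0,0],"claw":0.6}]' | sed -n '2p;4p'
```

```text
tcp_pos: [0.5519, -0.1766, 0.0294]
contact_force: [-0.0, -0.4, -0.3]
```

```bash
python3 -m crank '[{"xyz":[0,0,0.01],"delta_rot":[0,0,0],"claw":0.6},{"xyz":[0,0,0.02],"delta_rot":[0,0,0],"claw":0.6},{"xyz":[0,0,0.02],"delta_rot":[0,0,0],"claw":0.6}]' | sed -n '2p;4p'
```

```text
tcp_pos: [0.5519, -0.1766, 0.0287]
contact_force: [0.4, -0.3, 0.4]
```

```bash
python3 -m crank '[{"xyz":[0,0,0.01],"delta_rot":[0,0,0],"claw":0.6},{"xyz":[0,0,0.02],"delta_rot":[0,0,0],"claw":0.6},{"xyz":[0,0,0.02],"delta_rot":[0,0,0],"claw":0.6}]' | sed -n '2p;4p'
```

```text
tcp_pos: [0.5519, -0.1766, 0.0282]
contact_force: [-0.9, 0.3, 0.3]
```

```bash
python3 -m crank '[{"xyz":[0,0,0.01],"delta_rot":[0,0,0],"claw":0.6},{"xyz":[0,0,0.02],"delta_rot":[0,0,0],"claw":0.6},{"xyz":[0,0,0.02],"delta_rot":[0,0,0],"claw":0.6}]' | sed -n '1,2p;4p'
```

```text
time_s: 25.32
tcp_pos: [0.5519, -0.1766, 0.0276]
contact_force: [-0.6, -0.4, 0.6]
```

```bash
python3 -m crank '[{"xyz":[0,0,0.01],"delta_rot":[0,0,0],"claw":0.6},{"xyz":[0,0,0.02],"delta_rot":[0,0,0],"claw":0.6},{"xyz":[0,0,0.02],"delta_rot":[0,0,0],"claw":0.6}]' | sed -n '1,2p;4p'
python3 - <<'E'
from h import *
from plant import r,optics
T=np.eye(4);c=optics.capture("wrist");cv2.imwrite("pics/w9.png",c["img"])
cs=[k for k in cv2.findContours(mask(c["img"],*BLUE),cv2.RETR_EXTERNAL,cv2.CHAIN_APPROX_NONE)[0] if cv2.contourArea(k)>500]
for k in cs: print(cv2.boundingRect(k),cv2.minAreaRect(k))
E
```

```text
time_s: 25.7
tcp_pos: [0.552, -0.1766, 0.027]
contact_force: [-0.3, 0.5, 1.6]
(197, 37, 134, 231) ((264.0321044921875, 151.95816040039062), (232.56570434570312, 128.17848205566406), 87.67847442626953)
```

```bash
python3 -m crank '[{"xyz":[0,0,0.01],"delta_rot":[0,0,0],"claw":0.6},{"xyz":[0,0,0.01],"delta_rot":[0,0,0],"claw":0.6},{"xyz":[0,0,0.01],"delta_rot":[0,0,0],"claw":0.6}]' | sed -n '1,2p;4p'
python3 - <<'E'
from h import *
from plant import r,optics
c=optics.capture("wrist");cv2.imwrite("pics/w10.png",c["img"])
d=optics.capture("side");cv2.imwrite("pics/d10.png",d["img"])
cv2.imwrite("pics/m10.png",np.hstack([cv2.resize(c["img"][0:225,100:400],(480,360)),cv2.resize(d["img"][165:225,275:328],(318,360),interpolation=cv2.INTER_CUBIC)]))
E
```

```text
time_s: 26.12
tcp_pos: [0.552, -0.1766, 0.0268]
contact_force: [-0.6, 1.0, 2.4]
```

View pics/m10.png

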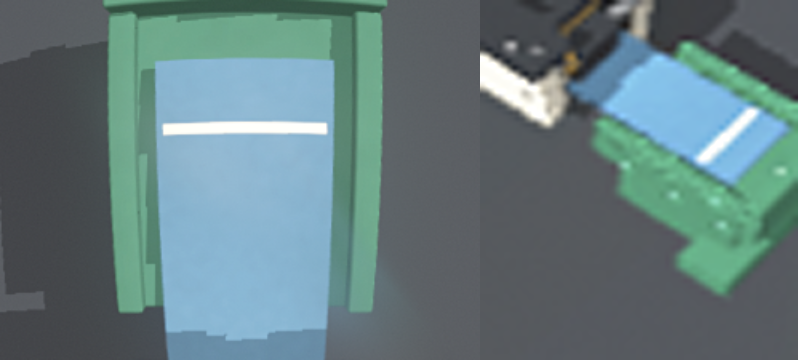

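Tile (155–333, y 60) lies centred in the bed (138–352). The stop foot is at y≈14, a gap of ~13 mm, and contact is a light 2.4 N. Pushing home now.

```bash
python3 -m crank '[{"xyz":[0.1,0,0],"delta_rot":[0,0,0],"claw":0.6},{"xyz":[0.2,0,0],"delta_rot":[0,0,0],"claw":0.6},{"xyz":[0.3,0,0],"delta_rot":[0,0,0],"claw":0.6},{"xyz":[0.35,0,0],"delta_rot":[0,0,0],"claw":0.6},{"xyz":[0.35,0,0],"delta_rot":[0,0,0],"claw":0.6}]' | sed -n '1,2p;4p'
python3 - <<'E'
from h import *
from plant import r,optics
s=r.get_state();T=tool(s);c=optics.capture("wrist");a=c["img"];cv2.imwrite("pics/w11.png",a)
h=cv2.cvtColor(a,cv2.COLOR_BGR2HSV)
print([(y,h[y,230:270,0].mean().round()) for y in range(0,40,1)])
E
```

```text
time_s: 26.85
tcp_pos: [0.5415, -0.1773, 0.0269]
contact_force: [0.9, -0.5, 2.8]
[(0, np.float64(90.0)), (1, np.float64(75.0)), (2, np.float64(75.0)), (3, np.float64(75.0)), (4, np.float64(75.0)), (5, np.float64(75.0)), (6, np.float64(75.0)), (7, np.float64(75.0)), (8, np.float64(75.0)), (9, np.float64(75.0)), (10, np.float64(75.0)), (11, np.float64(75.0)), (12, np.float64(75.0)), (13, np.float64(75.0)), (14, np.float64(75.0)), (15, np.float64(75.0)), (16, np.float64(75.0)), (17, np.float64(75.0)), (18, np.float64(75.0)), (19, np.float64(75.0)), (20, np.float64(75.0)), (21, np.float64(77.0)), (22, np.float64(79.0)), (23, np.float64(79.0)), (24, np.float64(80.0)), (25, np.float64(80.0)), (26, np.float64(80.0)), (27, np.float64(80.0)), (28, np.float64(77.0)), (29, np.float64(76.0)), (30, np.float64(76.0)), (31, np.float64(76.0)), (32, np.float64(76.0)), (33, np.float64(76.0)), (34, np.float64(75.0)), (35, np.float64(76.0)), (36, np.float64(93.0)), (37, np.float64(102.0)), (38, np.float64(102.0)), (39, np.float64(102.0))]
```

```bash
python3 -m crank '[{"xyz":[0.04,0,0],"delta_rot":[0,0,0],"claw":0.6},{"xyz":[0.08,0,0],"delta_rot":[0,0,0],"claw":0.6},{"xyz":[0.08,0,0],"delta_rot":[0,0,0],"claw":0.6}]' | sed -n '1,2p;4p'
```

```text
time_s: 27.28
tcp_pos: [0.5392, -0.1774, 0.0268]
contact_force: [3.5, -0.8, 3.8]
```

```bash
python3 -m crank '[{"xyz":[0.02,0,0],"delta_rot":[0,0,0],"claw":0.6},{"xyz":[0.02,0,0],"delta_rot":[0,0,0],"claw":0.6}]' | sed -n '1,2p;4p'
```

```text
time_s: 27.52
tcp_pos: [0.5386, -0.1774, 0.0268]
contact_force: [3.2, 0.8, 4.7]
```

```bash
python3 -m crank '[{"xyz":[0.02,0,0],"delta_rot":[0,0,0],"claw":0.6},{"xyz":[0.02,0,0],"delta_rot":[0,0,0],"claw":0.6}]' | sed -n '1,2p;4p'
```

```text
time_s: 27.78
tcp_pos: [0.5379, -0.1774, 0.0267]
contact_force: [3.7, 0.4, 4.9]
```

```bash
python3 -m crank '[{"xyz":[0.02,0,-0.004],"delta_rot":[0,0,0],"claw":0.6},{"xyz":[0.02,0,-0.004],"delta_rot":[0,0,0],"claw":0.6}]' | sed -n '1,2p;4p'
```

```text
time_s: 28.02
tcp_pos: [0.5372, -0.1775, 0.0268]
contact_force: [3.2, 0.8, 4.0]
```

```bash
python3 -m crank '[{"xyz":[0.02,0,0],"delta_rot":[0,0,0],"claw":0.6},{"xyz":[0.02,0,0],"delta_rot":[0,0,0],"claw":0.6}]' | sed -n '1,2p;4p'
python3 - <<'E'
from h import *
from plant import optics
a=optics.capture("wrist")["img"];cv2.imwrite("pics/w13.png",a)
h=cv2.cvtColor(a,cv2.COLOR_BGR2HSV)
for x in (205,250,290): print(x,[(y,h[y,x:x+8,0].mean().round().item(),h[y,x:x+8,2].mean().round().item()) for y in range(14,42,2)])
E
```

```text
time_s: 28.28
tcp_pos: [0.5366, -0.1775, 0.0268]
contact_force: [3.5, 0.9, 6.2]
205 [(14, 74.0, 170.0), (16, 75.0, 168.0), (18, 75.0, 168.0), (20, 75.0, 169.0), (22, 75.0, 169.0), (24, 75.0, 168.0), (26, 75.0, 168.0), (28, 75.0, 169.0), (30, 75.0, 170.0), (32, 75.0, 148.0), (34, 78.0, 85.0), (36, 83.0, 89.0), (38, 102.0, 214.0), (40, 101.0, 207.0)]
250 [(14, 76.0, 170.0), (16, 75.0, 170.0), (18, 75.0, 170.0), (20, 75.0, 171.0), (22, 75.0, 171.0), (24, 76.0, 171.0), (26, 76.0, 171.0), (28, 76.0, 171.0), (30, 76.0, 167.0), (32, 78.0, 109.0), (34, 79.0, 88.0), (36, 101.0, 154.0), (38, 102.0, 213.0), (40, 102.0, 211.0)]
290 [(14, 76.0, 170.0), (16, 75.0, 170.0), (18, 75.0, 170.0), (20, 76.0, 170.0), (22, 76.0, 170.0), (24, 76.0, 170.0), (26, 76.0, 171.0), (28, 76.0, 170.0), (30, 76.0, 172.0), (32, 76.0, 142.0), (34, 78.0, 87.0), (36, 94.0, 113.0), (38, 102.0, 175.0), (40, 102.0, 212.0)]
```

```bash
python3 -m crank '[{"xyz":[0.02,0,-0.006],"delta_rot":[0,0,0],"claw":0.6},{"xyz":[0.02,0,-0.006],"delta_rot":[0,0,0],"claw":0.6}]' | sed -n '1,2p;4p'
```

```text
time_s: 28.58
tcp_pos: [0.5363, -0.1775, 0.0269]
contact_force: [5.3, 0.7, 2.2]
```

```bash
python3 -m crank '[{"xyz":[0.015,0,-0.003],"delta_rot":[0,0,0],"claw":0.6},{"xyz":[0.015,0,-0.003],"delta_rot":[0,0,0],"claw":0.6}]' | sed -n '1,2p;4p'
```

```text
time_s: 28.82
tcp_pos: [0.5363, -0.1776, 0.027]
contact_force: [5.2, -0.9, 1.2]
```

```bash
python3 -m crank '[{"xyz":[0.015,0,0],"delta_rot":[0,0,0],"claw":0.6},{"xyz":[0.015,0,0],"delta_rot":[0,0,0],"claw":0.6},{"xyz":[0.015,0,0],"delta_rot":[0,0,0],"claw":0.6}]' | sed -n '1,2p;4p'
```

```text
time_s: 29.2
tcp_pos: [0.5362, -0.1776, 0.027]
contact_force: [7.6, -0.9, -0.4]
```

Home against the stop: Fx 7.6 N and x no longer advances. Now I'll release, retreat and check.

```bash
python3 -m crank '[{"xyz":[-0.003,0,0],"delta_rot":[0,0,0],"claw":0.35},{"xyz":[-0.003,0,0],"delta_rot":[0,0,0],"claw":0.2},{"xyz":[-0.003,0,0],"delta_rot":[0,0,0],"claw":0},{"xyz":[-0.003,0,0],"delta_rot":[0,0,0],"claw":0},{"xyz":[-0.003,0,0],"delta_rot":[0,0,0],"claw":0},{"xyz":[-0.003,0,-0.5],"delta_rot":[0,0,0],"claw":0},{"xyz":[-0.003,0,-1.5],"delta_rot":[0,0,0],"claw":0},{"xyz":[-0.003,0,-3],"delta_rot":[0,0,0],"claw":0},{"xyz":[-0.003,0,-4.5],"delta_rot":[0,0,0],"claw":0},{"xyz":[-0.003,0,-4.5],"delta_rot":[0,0,0],"claw":0},{"xyz":[-0.003,0,-4.5],"delta_rot":[0,0,0],"claw":0}]'
python3 - <<'E'
from h import *
from plant import optics
c=optics.capture("wrist");d=optics.capture("scene")
cv2.imwrite("pics/fin.png",np.hstack([cv2.resize(c["img"][20:260,130:380],(400,384),interpolation=cv2.INTER_CUBIC),cv2.resize(d["img"][100:292,150:350],(400,384))]))
E
```

```text
time_s: 30.58
tcp_pos: [0.535, -0.1775, 0.1627]
eef_rot: [180.0, 0.1, -176.6]
contact_force: [-0.4, 0.0, -0.1]
gripper_width: 0.0878
gripper_force: 0.0
```

View pics/fin.png

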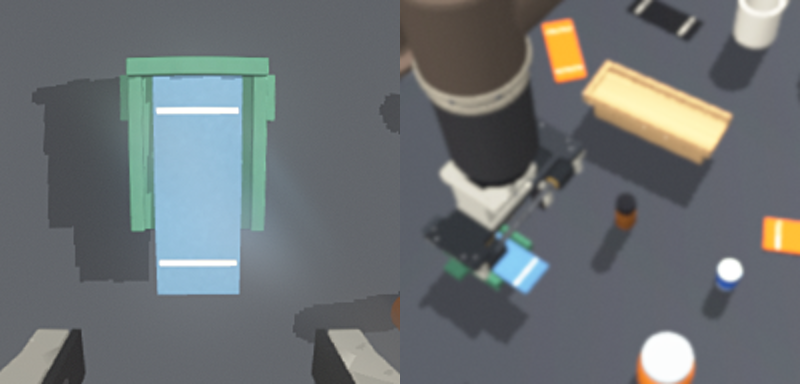

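The tile lies flat between the lips, its end against the stop at row 76, square, with the front end sticking out to row 294. The bystanders in view have not moved, and the gripper is clear.

```bash
python3 -c "
from plant import job
print(job.close_job())"
```

```text
the job is handed in; nothing more can be done
None
```

The blue tile lies flat in the green jig, pushed home against the stop and released, and the job is handed in at about 31 s; the highest force read was 14.3 N, briefly while dragging, and the other things I could see had not moved.

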